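# Clear the catch-all tray to free the scissors

### The job

My scissors are buried in the plywood catch-all tray. Clear off what lies on and round them: the three loose card cores go into the sloping gravity feeder, each in the lane that fits its length so that it rolls down to queue behind the core waiting there, and the wide card ring is set down flat on the cutting mat. Once all that is out of the way, lift the scissors out and lay them flat on the mat beside the ring; leave the paint bottle, glue bottle and lidded tub where they stand.

Things in the scene. Friction and masses are not known exactly. Their poses are not given: they have to be found in the camera images.
- tray: open plywood tray, 231 (x) x 286 (y) mm outside, 46 mm high, walls 8 mm, floor 6 mm thick; fixed. Origin at the centre of its underside, z up.
- scissors: closed scissors, rigid, 70 g, flat on the tray floor; 199 mm along y: points at y = -100 mm, finger loops (87 mm wide together, 9 mm thick) from y = +37 to +98. Blades and shank, y -100 to +35: 15 mm wide, 6 mm thick, flat on the floor; hold across them near the rivet. Origin on the centre line, at the underside, near the rivet and the balance point; z up.
- ring: wide raw card ring, 104 mm outside diameter, 59 mm high, 92 mm bore, wall 6 mm, 45 g. Origin at the centre of its underside, z along its axis. Starts flat on the two cores that flank the blades, underside 47 mm above the tray floor. Too wide to span: pinch its wall, one finger in the bore.
- core_a: LONG card core, 87 mm long, 47 mm across, 20 g; its bore is blocked to fingers, so hold it across. Origin at the centre of one end face, z axis along the tube towards the other end. Starts on its side on the tray floor alongside the scissors' blades, on either side of them, under the ring.
- core_a_mid (a point): middle of core_a, on its axis; z along the tube
- core_b: SHORT card core, 69 mm long, 47 mm across, 20 g; same axes as core_a. Starts on its side on the tray floor alongside the blades, on the other side from core_a, about 29 mm of floor (with the blades in it) between the two cores.
- core_b_mid (a point): middle of core_b, on its axis; z along the tube
- core_c: LONG card core, 85 mm long, 47 mm across, 20 g; same axes as core_a. Starts lying across the finger loops of the scissors, resting 9 mm above the tray floor, square to the other two cores and about 28 mm from their ends.
- core_c_mid (a point): middle of core_c, on its axis; z along the tube
- feeder: gravity feeder of 6 mm plywood, fixed, 200 mm deep (x), 200 mm wide (y): a ramp rising 18 degrees from the front stop (at -x, nearest the robot) to the open rear end, two lanes between three cheeks 34 mm higher than the ramp; open on top. Origin at the centre of its underside, z up. Stands to the robot's left or right, the mat on the other side.
- feeder_ramp: the feeder's sloping floor: origin on its face at the front stop, mid-width, 24 mm above the table; x up the slope (200 mm), y to the left across the lanes, z square to it. Long lane y = -6 to +94 mm (middle +44), short lane y = -94 to -12 mm (middle -53). Cores lie across their lane (tube along y) and roll down in line; the stop is 25 mm high.
- lane_long (a point): loading point of the long lane: on the ramp's surface, middle of the lane, 158 mm up the slope from the stop; a core let go just above it rolls down by itself. With three cores queued the topmost centre is about 120 mm up the slope.
- lane_short (a point): loading point of the short lane: on the ramp's surface, middle of the lane, 158 mm up the slope from the stop
- wait_long: long core (87 mm, like core_a) that already waits at the stop of the long lane; loose
- wait_long_mid (a point): middle of wait_long, on its axis
- wait_short: short core (69 mm, like core_b) that already waits at the stop of the short lane; loose
- wait_short_mid (a point): middle of wait_short, on its axis
- mat: dark cutting mat, 205 (x) x 200 (y) x 3 mm, fixed. Origin at the centre of its underside, z up.
- paint_bottle: bystander: paint bottle, 42 mm across, 100 mm tall; origin at the centre of its foot
- glue_bottle: bystander: glue bottle with a thin nozzle, 41 x 53 mm, 186 mm tall; origin at the centre of its foot
- tub: bystander: round black tub with a pale lid, 121 mm across, 100 mm tall; origin at the centre of its foot

How it is judged:
By the outcome, as a careful person would: the job done as asked, in the order asked, and still so for the second after the job is handed in, with the robot touching nothing.
It also fails if it takes over 72 s, if anything falls off the work surface, if the arm or the gripper's body presses on something with over 40 N, if the wrist force passes 120 N, or if a joint passes its speed limit or range.

### The arm

A 6-joint arm with a two-finger parallel gripper is mounted at the origin on a cart in front of the work surface, level with it; the furniture and walls round the work are solid. World frame = base frame: x ahead of the robot, y to its left, z up, the work surface at z = 0. Lengths are in m, angles in rad, forces in N, time in s.
With the tool pointing down it reaches from about 0.25 to 0.725 m from the base axis. Payload 4 kg.
Tool frame: the origin (TCP) lies on the centre line of the jaws, within the pads' length; the fingertips stand 8 mm ahead of it and the grasp point (between the pads) lies 11 mm behind it (arm.nose_length is the distance from the TCP to the fingertips, in m); z points along the fingers, y is the line along which they close (so a half turn about z gives the same grasp; the last joint's range is limited). The gripper opens to 85 mm and grips with 20 to 120 N. Pads are 22 mm wide; open, the fingers measure 114 mm over their backs; the gripper's body (76 mm by 85 mm) begins 54 mm behind the grasp point. The pads swing forward as they close: fully open they stand 13 mm farther back than shut.
Start: joints at [1.309, 0.241, 0.005, 1.335, 0, 1.571], TCP at [0.129, 0.483, 0.239] pointing down, gripper open.
Joint ranges: [-2.72, 2.72], [-1.05, 1.87], [-1.09, 1.28], [-1.99, 2.15], [-1.42, 1.44], [-3.14, 3.14]. Speed limits (rad/s): [2.79, 2.79, 3.14, 3.14, 3.14, 3.14].

### API

Orientations are given as [roll, pitch, yaw] about the fixed x, y, z axes, in that order (R = Rz(yaw) Ry(pitch) Rx(roll)).
In Python, from station import arm gives the robot as it stands.
- The arm moves only by the tool jog_arm, never from a script. Its argument "plan" is one flat list of numbers, 5 for each row, row after row: the opening, from -1 (shut) to 1 (fully open), then the shift along the tool's x, y, z as a fraction of full scale, then the turn about the tool's z as a fraction of full scale. A call has 1 to 12 rows; each row shifts and turns the commanded pose from where the row before left it, along the tool's axes as they then stand; what a row does not reach is not made up. Full scale, the value 1, is 0.5 m for a shift and 120 degrees for a turn. A row lasts 1/12 s, in which the tool goes at most 41.7 mm and 7.16 degrees, less where a joint would pass 70% of its speed; a pose out of reach is approached as far as the arm can. A call with a number of a shift or a turn outside -1 to 1 is refused whole. A call with a gripper value outside its range is refused whole. The fingers move at their own pace and stop on an object; "grip_force" is the grip in N (left out, the last holds). Time passes only in rows, so rows that do not move let the fingers close. It gives the time, the measured TCP pose, the force, the opening and the grip force at its end, in the units of the state.
- arm.observe(): the state, without advancing time (a new reading comes with each control period).
- arm.grab_frame(name): name is "side" or "top"; returns the picture (480x640x3 uint8, blue, green, red); there is no depth.
- arm.camera_params(name): a dict with "vfov" (degrees; the focal length in pixels is half the picture's height over the tangent of half this angle, whatever the lens; pixels are square), "cx", "cy" (the principal point, pixels), "rvec" (rotation vector, rad) and "tvec" (3), from world to camera coordinates, as OpenCV has them. Camera axes: x right, y down, z forward; pixel columns grow to the right and rows downward; lengths in m; the calibration is good to about 2 mm. A picture is of the moment at which its call begins. camera_params takes no time and is no camera call.
- arm.job_done(): hands the job in; it is judged then, once.
The state is a dict: "time_s": time; "joint_positions": joint angles; "joint_vel": joint speeds; "joint_efforts": joint torques, N m; "tcp_pos": TCP position; "orientation": TCP orientation; "force": force on the tool from outside, world axes, zero at the start; "moment": the same for the moment, N m; "opening": finger opening in m; "gripper_force": force on a finger pad.
Only numpy, scipy, OpenCV 4.12 (cv2) and the standard library are available. Lean on these libraries where they do the work, as an engineer would, in place of code of your own. Each camera call takes 0.05 s, during which the arm holds its last target. There are 200 camera calls.

## Working session

There is one attempt and no reset: what is moved stays moved. The work goes in short steps, Python scripts to look and compute and a tool call to move; the robot and the scene stay as the last step left them, time stands still between calls to the robot, and variables do not carry over. Pictures are saved under pics/ and viewed, at most 13 in all, crops included, and the job is handed in when it is done.

Besides the shell and the picture viewer there is one more tool, called as name(argument=value, ...), one argument or row to a line, values as JSON. jog_arm: Moves the arm, as the interface text tells. Its arguments: {"type":"object","properties":{"plan":{"type":"array"},"grip_force":{"type":"number"}},"required":["plan"]}

```bash
mkdir -p pics; ls
cat > h.py <<'E'
import numpy as np, cv2
from station import arm
def cam(n):
    p=arm.camera_params(n); f=240/np.tan(np.radians(p['vfov'])/2)
    K=np.array([[f,0,p['cx']],[0,f,p['cy']],[0,0,1]])
    R=cv2.Rodrigues(np.array(p['rvec'],float))[0]; t=np.array(p['tvec'],float).ravel()
    return K,R,t
def ray(n,uv,z):
    K,R,t=cam(n); uv=np.atleast_2d(np.array(uv,float))
    d=(R.T@np.linalg.inv(K)@np.c_[uv,np.ones(len(uv))].T).T; c=-R.T@t
    return c+d*((z-c[2])/d[:,2])[:,None]
def proj(n,X):
    K,R,t=cam(n); X=np.atleast_2d(np.array(X,float)); q=(K@(R@X.T+t[:,None])).T
    return q[:,:2]/q[:,2:]
E
python3 - <<'E'
from h import *
for n in('top','side'):
    im=arm.grab_frame(n); cv2.imwrite(f'pics/{n}0.png',im); K,R,t=cam(n); print(n,arm.camera_params(n),-R.T@t)
print(arm.observe())
E
```

```text
pics
top {'vfov': 49.87647218647117, 'cx': 325.6341165291375, 'cy': 245.5455910929221, 'rvec': array([ 2.12498972, -2.15118923,  0.13749721]), 'tvec': array([0.03499101, 0.59018399, 1.10862521])} [0.42365647 0.00933833 1.18280149]
side {'vfov': 53.15690009336717, 'cx': 324.5142310510284, 'cy': 231.17338452644324, 'rvec': array([ 1.95744305, -0.21496619,  0.13678309]), 'tvec': array([-0.57986251,  0.12796336,  0.9882955 ])} [ 0.38394461 -0.96712689  0.4965836 ]
{'time_s': 0.1, 'joint_positions': array([1.30899251e+00, 2.41331881e-01, 3.87350834e-03, 1.33520062e+00,
       1.55654510e-05, 1.57079371e+00]), 'joint_vel': array([ 0.00024586, -0.00051338,  0.00301923,  0.00115448, -0.00045085,
       -0.00049118]), 'joint_efforts': array([-1.42468605e-03, -3.73138511e+01,  2.53009987e+01,  1.07981317e-02,
       -4.34397145e-05,  5.53430837e-06]), 'tcp_pos': array([0.12926644, 0.48243816, 0.2385104 ]), 'orientation': array([-3.13972999e+00, -1.55702949e-05,  2.87979143e+00]), 'force': array([4.35765756e-06, 1.84853973e-01, 4.88117271e-02]), 'moment': array([-0.06352485,  0.00738437, -0.0180684 ]), 'gripper_force': 0.0, 'opening': 0.08559650196803674}
```

View pics/top0.png

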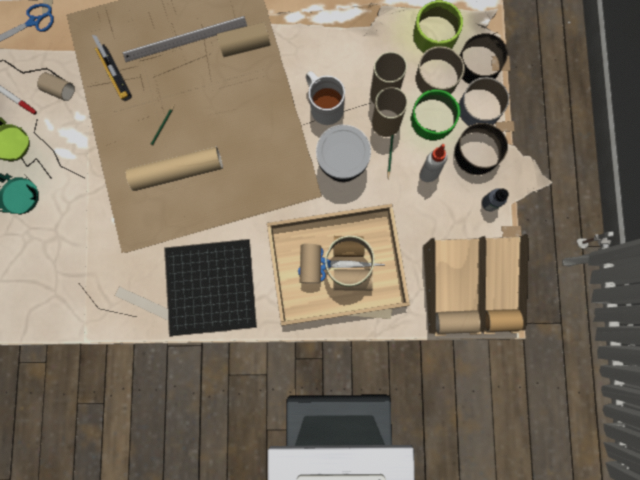

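View pics/side0.png

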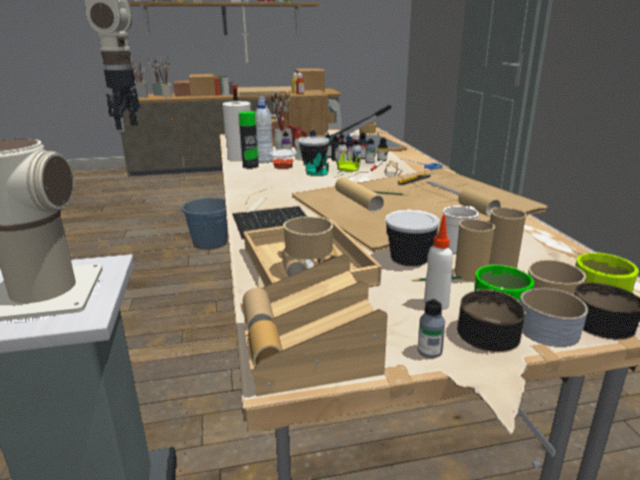

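The top view shows the tray at about (340,265), mat at (210,287), feeder at (475,285), with the robot's own base at the bottom. The side view shows the same, with the ring at (308,238). I'll check the calibration against the known TCP and plane sizes.

Run:
```python
from h import *
for n in('top','side'):
    print(n,proj(n,[[.129,.482,.239],[0,0,0],[.3,0,0],[.6,0,0],[.3,.3,0],[.3,-.3,0]]).round(0).tolist())
print('mat',ray('top',[(166,246),(249,240),(256,329),(169,335)],.003).round(3).tolist())
print('tray rim',ray('top',[(269,224),(392,207),(408,305),(283,323)],.046).round(3).tolist())
im=cv2.imread('pics/top0.png')
a=cv2.resize(im[195:340,255:420],None,fx=4,fy=4,interpolation=2); cv2.imwrite('pics/c1.png',a[:,:])
a=cv2.resize(im[225:345,415:535],None,fx=4.5,fy=4.5,interpolation=2); cv2.imwrite('pics/c2.png',a)
```

```text
top [[66.0, 495.0], [342.0, 520.0], [340.0, 377.0], [338.0, 244.0], [206.0, 378.0], [475.0, 376.0]]
side [[127.0, 130.0], [43.0, 293.0], [193.0, 278.0], [327.0, 264.0], [197.0, 227.0], [187.0, 364.0]]
mat [[0.6, 0.399, 0.003], [0.612, 0.206, 0.003], [0.408, 0.188, 0.003], [0.396, 0.386, 0.003]]
tray rim [[0.641, 0.154, 0.046], [0.676, -0.122, 0.046], [0.457, -0.151, 0.046], [0.421, 0.123, 0.046]]
```

View pics/c1.png

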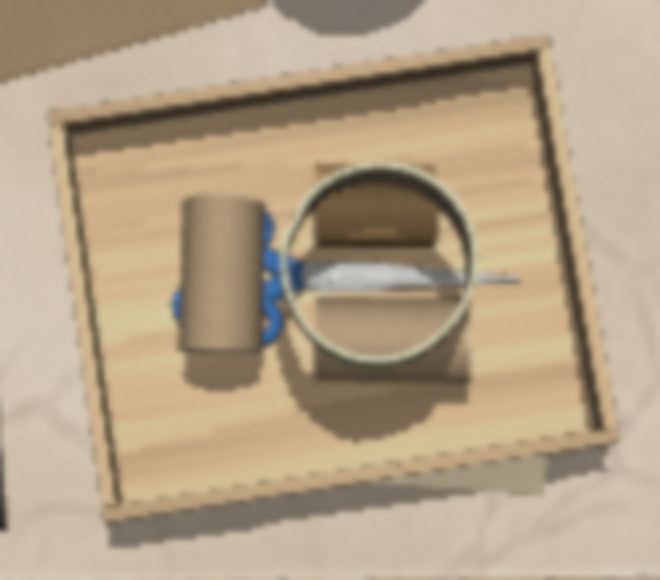

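View pics/c2.png

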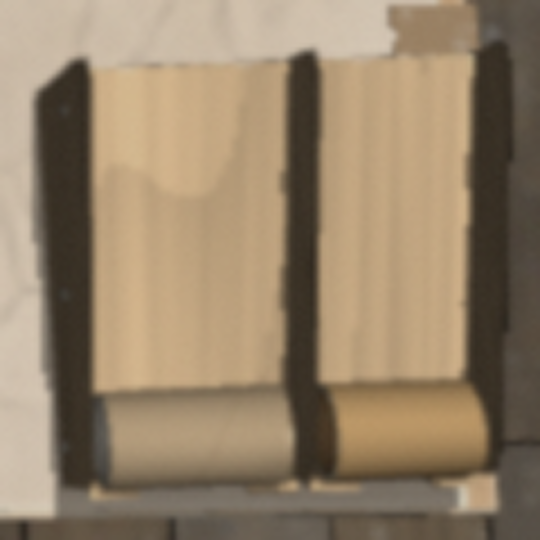

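Crop 1 (×4, offset 255,195): ring rim spans crop x 283–475, y 163–363. The short core is the far (+x) one, at crop x 315–435, and the long core is nearer, at 315–470. Core_c is at x 182–265, y 197–350, and the scissor points are at (518,280).
Crop 2 (×4.5, offset 415,225): rear ramp corners at (290,60) and (473,53). The waiting cores lie in rows 388–480.

```bash
cat >> h.py <<'E'
def go(xyz,yaw=None):
    """remaining turn (fraction) and shift in tool axes AFTER the turn (fraction), from current pose"""
    s=arm.observe(); p=np.array(s['tcp_pos']); y0=s['orientation'][2]
    y1=y0 if yaw is None else np.radians(yaw)
    d=(y0-y1+np.pi)%(2*np.pi)-np.pi
    D=np.array(xyz)-p
    sh=np.array([D@[np.cos(y1),np.sin(y1),0],D@[np.sin(y1),-np.cos(y1),0],-D[2]])
    print('t',round(s['time_s'],2),'pos',p.round(4),'yaw',np.degrees(y0).round(2),'turn',round(np.degrees(d)/120,4),'shift',(sh/.5).round(4),'F',np.round(s['force'],1),'open',round(s['opening'],4))
E
python3 - <<'E'
from h import *
c1=lambda *p:[(255+a/4,195+b/4) for a,b in p]
c2=lambda *p:[(415+a/4.5,225+b/4.5) for a,b in p]
def P(n,q): print(n,q.round(4).tolist())
r=ray('top',c1((283,263),(475,263),(379,163),(379,363)),.112); P('ring',r); print((r[0]+r[1])/2,(r[2]+r[3])/2)
P('core_c axis',ray('top',c1((225,197),(221,352)),.0385)); P(' sil',ray('top',c1((183,280),(265,280)),.0385)); P(' far,near',np.r_[ray('top',c1((225,197)),.06),ray('top',c1((221,354)),.025)])
P('core_a ends(y)',ray('top',c1((315,335),(469,335)),.04)); P(' near sil',ray('top',c1((318,380),(468,380)),.0295)); P(' far sil',ray('top',c1((318,296)),.0295))
P('core_b ends',ray('top',c1((315,200),(436,205)),.04)); P(' sil far/near',ray('top',c1((375,163),(375,245)),.0295))
P('sciss',ray('top',c1((310,274),(518,280)),.010)); P(' loops',ray('top',c1((268,217),(272,342),(174,305)),.012))
P('tray',ray('top',c1((50,115),(548,38),(613,440),(108,518)),.046))
f=ray('top',c2((290,60),(473,53)),.0858);P('feeder rear',f); print(np.linalg.norm(f[0]-f[1]))
P('waitL',ray('top',c2((95,434),(295,430)),.0536)); P('sil',ray('top',c2((200,388),(200,481),(405,382),(405,477)),.0536))
P('waitS',ray('top',c2((322,428),(490,424)),.0536))
P('mat',ray('top',[(165.5,246),(249.5,239.5),(256.5,329),(168.5,335.5)],.003))
go([.55,0,.2],90)
# mat by mask
im=cv2.imread('pics/top0.png'); m=(im.max(2)<75).astype(np.uint8); m[:, :150]=0;m[:,262:]=0;m[:235]=0;m[340:]=0
m=cv2.morphologyEx(m,cv2.MORPH_CLOSE,np.ones((7,7))); c=max(cv2.findContours(m,0,2)[0],key=cv2.contourArea)
P('matmask',ray('top',cv2.boxPoints(cv2.minAreaRect(c)),.003))
E
```

```text
ring [[0.5484, 0.0268, 0.112], [0.5471, -0.0733, 0.112], [0.6006, -0.0243, 0.112], [0.4956, -0.0224, 0.112]]
[ 0.54775863 -0.0232787   0.112     ] [ 0.54812799 -0.02332681  0.112     ]
core_c axis [[0.5946, 0.0601, 0.0385], [0.5077, 0.0629, 0.0385]]
 sil [[0.5482, 0.0838, 0.0385], [0.5476, 0.0381, 0.0385]]
 far,near [[0.5914, 0.0591, 0.06], [0.5076, 0.0635, 0.025]]
core_a ends(y) [[0.5164, 0.0106, 0.04], [0.5154, -0.0746, 0.04]]
 near sil [[0.4921, 0.0093, 0.0295], [0.4911, -0.0742, 0.0295]]
 far sil [[0.5391, 0.0087, 0.0295]]
core_b ends [[0.592, 0.0096, 0.04], [0.5883, -0.0579, 0.04]]
 sil far/near [[0.6143, -0.0246, 0.0295], [0.5675, -0.0238, 0.0295]]
sciss [[0.5538, 0.0131, 0.01], [0.5488, -0.1054, 0.01]]
 loops [[0.5867, 0.0367, 0.012], [0.515, 0.0351, 0.012], [0.5368, 0.0907, 0.012]]
tray [[0.6414, 0.1577, 0.046], [0.6814, -0.1225, 0.046], [0.4565, -0.1512, 0.046], [0.4174, 0.1248, 0.046]]
feeder rear [[0.5955, -0.3025, 0.0858], [0.5976, -0.3892, 0.0858]]
0.0867452731453707
waitL [[0.4204, -0.2089, 0.0536], [0.4212, -0.3044, 0.0536]]
sil [[0.4417, -0.26, 0.0536], [0.3976, -0.2579, 0.0536], [0.4434, -0.3581, 0.0536], [0.3985, -0.3553, 0.0536]]
waitS [[0.422, -0.3173, 0.0536], [0.4231, -0.3973, 0.0536]]
mat [[0.6004, 0.4005, 0.003], [0.613, 0.2049, 0.003], [0.4078, 0.1869, 0.003], [0.3954, 0.3866, 0.003]]
t 0.1 pos [0.1293 0.4824 0.2385] yaw 165.0 turn 0.625 shift [-0.9649  0.8415  0.077 ] F [0.  0.2 0. ] open 0.0856
matmask [[0.5976, 0.4085, 0.003], [0.6132, 0.2077, 0.003], [0.4115, 0.1874, 0.003], [0.396, 0.3832, 0.003]]
```

jog_arm(
  plan=[-0.06, 0, 0, 0, 0.057, -0.06, 0, 0, 0, 0.057, -0.06, 0, 0, 0, 0.057, -0.06, 0, 0, 0, 0.057, -0.06, 0, 0, 0, 0.057, -0.06, 0, 0, 0, 0.057, -0.06, 0, 0, 0, 0.057, -0.06, 0, 0, 0, 0.057, -0.06, 0, 0, 0, 0.057, -0.06, 0, 0, 0, 0.057, -0.06, 0, 0, 0, 0.055],
  grip_force=30,
)

```text
time_s: 1.02
tcp_pos: [0.1293, 0.4826, 0.2388]
orientation: [-3.141, 0.001, 1.565]
force: [-0.4, -0.2, -0.2]
opening: 0.0402
gripper_force: 0.0
```

jog_arm(
  plan=[-0.06, -0.046, 0.0336, 0.0035, 0, -0.06, -0.046, 0.0336, 0.0035, 0, -0.06, -0.046, 0.0336, 0.0035, 0, -0.06, -0.046, 0.0336, 0.0035, 0, -0.06, -0.046, 0.0336, 0.0035, 0, -0.06, -0.046, 0.0336, 0.0035, 0, -0.06, -0.046, 0.0336, 0.0035, 0, -0.06, -0.046, 0.0336, 0.0035, 0, -0.06, -0.046, 0.0336, 0.0035, 0, -0.06, -0.046, 0.0336, 0.0035, 0, -0.06, -0.046, 0.0336, 0.0035, 0],
)

```text
time_s: 1.93
tcp_pos: [0.3145, 0.2286, 0.2197]
orientation: [-3.141, 0.0, 1.571]
force: [0.6, 0.4, -0.8]
opening: 0.0401
gripper_force: 0.0
```

jog_arm(
  plan=[-0.06, -0.046, 0.0336, 0.0035, 0, -0.06, -0.046, 0.0336, 0.0035, 0, -0.06, -0.046, 0.0336, 0.0035, 0, -0.06, -0.046, 0.0336, 0.0035, 0, -0.06, -0.046, 0.0336, 0.0035, 0, -0.06, -0.046, 0.0336, 0.0035, 0, -0.06, -0.046, 0.0336, 0.0035, 0, -0.06, -0.046, 0.0336, 0.0035, 0, -0.06, -0.046, 0.0336, 0.0035, 0, -0.06, -0.046, 0.0336, 0.0035, 0, -0.06, -0.046, 0.0336, 0.0035, 0, -0.06, 0, 0, 0, 0],
)

```text
time_s: 2.93
tcp_pos: [0.5012, -0.0266, 0.1998]
orientation: [3.141, 0.002, 1.566]
force: [1.1, 0.7, 0.1]
opening: 0.0403
gripper_force: 0.0
```

Run:
```python
from h import *
go([.499,-.0233,.086],90)
```

```text
t 2.93 pos [ 0.5012 -0.0266  0.1998] yaw 89.74 turn -0.0022 shift [ 0.0066 -0.0045  0.2276] F [1.1 0.7 0.1] open 0.0403
```

jog_arm(
  plan=[-0.06, 0, 0, 0.038, 0, -0.06, 0, 0, 0.038, 0, -0.06, 0, 0, 0.038, 0, -0.06, 0, 0, 0.038, 0, -0.06, 0, 0, 0.038, 0, -0.06, 0, 0, 0.038, 0, -0.06, 0, 0, 0, 0, -0.06, 0, 0, 0, 0, -1, 0, 0, 0, 0, -1, 0, 0, 0, 0, -1, 0, 0, 0, 0, -1, 0, 0, 0, 0],
  grip_force=30,
)

```text
time_s: 3.93
tcp_pos: [0.4999, -0.023, 0.0881]
orientation: [3.139, 0.0, 1.571]
force: [-0.6, -0.4, 2.2]
opening: 0.0072
gripper_force: 32.3
```

jog_arm(
  plan=[-1, 0, 0, 0, 0, -1, 0, 0, 0, 0, -1, 0, 0, 0, 0],
)

```text
time_s: 4.18
tcp_pos: [0.5, -0.023, 0.0879]
orientation: [3.139, -0.0, 1.571]
force: [-0.9, 0.5, 5.6]
opening: 0.0071
gripper_force: 32.6
```

Run:
```python
from h import *
go([.407,.336,.2],90)
```

```text
t 4.18 pos [ 0.5    -0.023   0.0879] yaw 90.0 turn 0.0 shift [ 0.718  -0.186  -0.2241] F [-0.9  0.5  5.6] open 0.0071
```

jog_arm(
  plan=[-1, 0, 0, -0.01, 0, -1, 0, 0, -0.03, 0, -1, 0, 0, -0.038, 0, -1, 0, 0, -0.038, 0, -1, 0, 0, -0.038, 0, -1, 0, 0, -0.038, 0, -1, 0, 0, -0.038, 0, -1, 0.02, -0.006, 0, 0, -1, 0.04, -0.01, 0, 0, -1, 0.05, -0.013, 0, 0],
)

```text
time_s: 5.02
tcp_pos: [0.484, 0.0319, 0.2012]
orientation: [-3.141, 0.0, 1.568]
force: [0.1, -0.6, -1.0]
opening: 0.0071
gripper_force: 32.0
```

jog_arm(
  plan=[-1, 0.05, -0.013, 0, 0, -1, 0.05, -0.013, 0, 0, -1, 0.05, -0.013, 0, 0, -1, 0.05, -0.013, 0, 0, -1, 0.05, -0.013, 0, 0, -1, 0.05, -0.013, 0, 0, -1, 0.05, -0.013, 0, 0, -1, 0.05, -0.013, 0, 0, -1, 0.05, -0.013, 0, 0, -1, 0.05, -0.013, 0, 0, -1, 0.05, -0.013, 0, 0, -1, 0.05, -0.013, 0, 0],
)

```text
time_s: 6.02
tcp_pos: [0.4049, 0.3329, 0.2005]
orientation: [-3.14, 0.001, 1.571]
force: [0.9, 0.1, -0.5]
opening: 0.007
gripper_force: 32.0
```

jog_arm(
  plan=[-1, 0, 0, 0, 0, -1, 0, 0, 0, 0],
)

```text
time_s: 6.18
tcp_pos: [0.405, 0.3328, 0.2004]
orientation: [-3.14, 0.002, 1.574]
force: [-0.5, -0.7, -0.2]
opening: 0.007
gripper_force: 32.0
```

Run:
```python
from h import *
go([.407,.336,.038],90)
for n in('top','side'): cv2.imwrite(f'pics/{n}1.png',arm.grab_frame(n))
a=cv2.imread('pics/top1.png')[190:345,150:430]; b=cv2.imread('pics/side1.png')[170:325,180:460]
cv2.imwrite('pics/c3.png',cv2.resize(np.vstack([a,b]),None,fx=1.9,fy=1.9,interpolation=2))
```

```text
t 6.18 pos [0.405  0.3328 0.2004] yaw 90.17 turn 0.0014 shift [0.0064 0.004  0.3249] F [-0.5 -0.7 -0.2] open 0.007
```

View pics/c3.png

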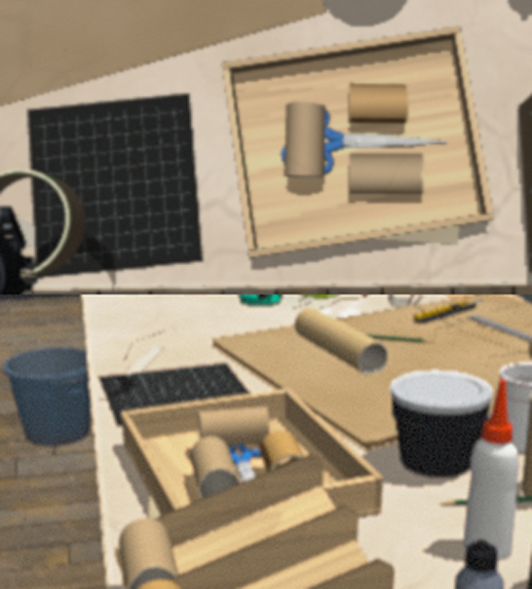

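The ring hangs level from the gripper at about (35,225) in the crop. The cores and scissors are undisturbed and now fully visible. Lowering the ring.

jog_arm(
  plan=[-1, 0.006, 0.004, 0.03, 0, -1, 0, 0, 0.04, 0, -1, 0, 0, 0.04, 0, -1, 0, 0, 0.04, 0, -1, 0, 0, 0.04, 0, -1, 0, 0, 0.04, 0, -1, 0, 0, 0.04, 0, -1, 0, 0, 0.03, 0, -1, 0, 0, 0.01, 0, -1, 0, 0, 0.005, 0, -1, 0, 0, 0.004, 0, -1, 0, 0, 0.002, 0],
)

```text
time_s: 7.28
tcp_pos: [0.4092, 0.3351, 0.0421]
orientation: [3.14, -0.001, 1.57]
force: [1.1, 0.3, -0.7]
opening: 0.007
gripper_force: 32.0
```

jog_arm(
  plan=[-1, 0, 0, 0, 0],
)

```text
time_s: 7.37
tcp_pos: [0.4091, 0.3352, 0.0421]
orientation: [3.14, -0.001, 1.57]
force: [-0.4, 0.3, 0.2]
opening: 0.007
gripper_force: 32.0
```

jog_arm(
  plan=[-1, 0, 0, 0.003, 0, -1, 0, 0, 0.002, 0, -1, 0, 0, 0, 0],
)

```text
time_s: 7.62
tcp_pos: [0.4086, 0.3351, 0.039]
orientation: [3.141, -0.0, 1.571]
force: [0.6, -0.3, -0.3]
opening: 0.0071
gripper_force: 32.0
```

jog_arm(
  plan=[-1, 0, 0, 0.002, 0, -1, 0, 0, 0, 0],
)

```text
time_s: 7.78
tcp_pos: [0.4087, 0.3352, 0.0383]
orientation: [3.141, -0.0, 1.571]
force: [-0.1, -0.4, 3.0]
opening: 0.0071
gripper_force: 32.2
```

jog_arm(
  plan=[-1, 0, 0, 0.001, 0, -1, 0, 0, 0, 0],
)

```text
time_s: 7.95
tcp_pos: [0.4087, 0.3352, 0.0382]
orientation: [3.141, -0.001, 1.571]
force: [-2.9, -1.1, 5.8]
opening: 0.0068
gripper_force: 32.6
```

jog_arm(
  plan=[-0.2, 0, 0, 0, 0, -0.2, 0, 0, 0, 0, -0.2, 0, 0, 0, 0, -0.2, 0, 0, -0.02, 0, -0.2, 0, 0, -0.04, 0, -0.2, 0, 0, -0.05, 0, -0.2, 0, 0, -0.05, 0, -0.2, 0, 0, -0.05, 0, -0.2, 0, 0, -0.05, 0, -0.2, 0, 0, -0.05, 0, -0.2, 0, 0, -0.02, 0, 0.45, 0, 0, 0, 0],
)

```text
time_s: 8.95
tcp_pos: [0.41, 0.3362, 0.2056]
orientation: [3.137, -0.004, 1.571]
force: [-0.1, 0.7, -0.3]
opening: 0.0449
gripper_force: 0.0
```

Run:
```python
from h import *
im=cv2.imread('pics/top1.png'); cv2.imwrite('pics/c4.png',cv2.resize(im[225:335,280:400],None,fx=5,fy=5,interpolation=2))
go([.5153,-.032,.2],88)
```

```text
t 8.95 pos [0.41   0.3362 0.2056] yaw 90.0 turn 0.0167 shift [-0.7285  0.2363  0.0112] F [-0.1  0.7 -0.3] open 0.0449
```

View pics/c4.png

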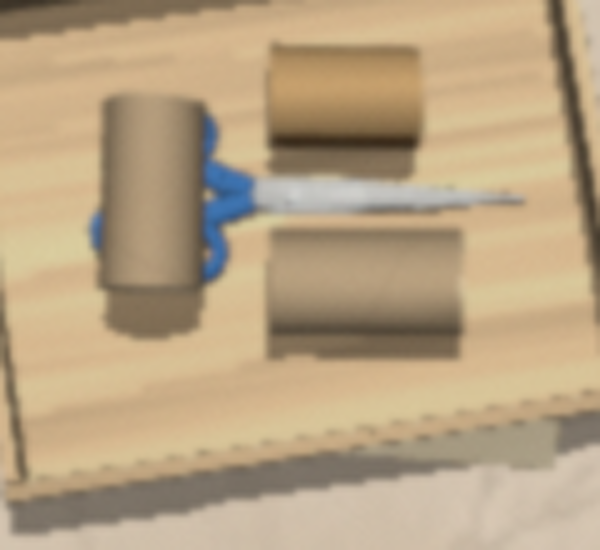

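Crop (×5, offset 280,225): core_a x 267–462, y 227–333. Core_b x 268–421, y 45–143. Core_c x 100–206, y 95–288. The blade runs (255,195)→(520,200).

Run:
```python
from h import *
c=lambda *p:[(280+a/5,225+b/5) for a,b in p]
def P(n,q): print(n,q.round(4).tolist())
P('a sil',ray('top',c((365,227),(365,333)),.0295)); P('a ends',ray('top',c((267,280),(462,280)),.045))
P('b sil',ray('top',c((345,45),(345,143)),.0295)); P('b ends',ray('top',c((268,92),(421,92)),.045))
P('b edges',ray('top',c((268,45),(421,46)),.03)); P('a edges',ray('top',c((267,228),(462,230)),.03))
P('c sil',ray('top',c((102,190),(205,190)),.0385)); P('c ends',np.r_[ray('top',c((153,95)),.058),ray('top',c((151,289)),.03)])
P('sc',ray('top',c((255,195),(522,200)),.010))
```

```text
a sil [[0.5355, -0.0327, 0.0295], [0.4881, -0.0318, 0.0295]]
a ends [[0.5111, 0.0115, 0.045], [0.51, -0.0744, 0.045]]
b sil [[0.6183, -0.0252, 0.0295], [0.5735, -0.0244, 0.0295]]
b ends [[0.5949, 0.0099, 0.045], [0.594, -0.0582, 0.045]]
b edges [[0.6187, 0.0096, 0.03], [0.6173, -0.0596, 0.03]]
a edges [[0.5355, 0.0112, 0.03], [0.5335, -0.0761, 0.03]]
c sil [[0.5527, 0.0846, 0.0385], [0.5521, 0.0386, 0.0385]]
c ends [[0.5923, 0.0606, 0.058], [0.5088, 0.0634, 0.03]]
sc [[0.5527, 0.0165, 0.01], [0.5488, -0.1052, 0.01]]
```

jog_arm(
  plan=[0.45, 0, 0, 0, 0.0125, 0.45, -0.03, 0.01, 0, 0, 0.45, -0.05, 0.015, 0, 0, 0.45, -0.05, 0.015, 0, 0, 0.45, -0.05, 0.015, 0, 0, 0.45, -0.05, 0.015, 0, 0, 0.45, -0.05, 0.015, 0, 0, 0.45, -0.05, 0.015, 0, 0, 0.45, -0.05, 0.015, 0, 0, 0.45, -0.05, 0.015, 0, 0, 0.45, -0.05, 0.015, 0, 0, 0.45, -0.05, 0.015, 0, 0],
)

```text
time_s: 9.95
tcp_pos: [0.4806, 0.0665, 0.2004]
orientation: [-3.138, 0.001, 1.545]
force: [0.3, 0.9, -0.5]
opening: 0.0623
gripper_force: 0.0
```

jog_arm(
  plan=[0.45, -0.05, 0.015, 0, 0, 0.45, -0.05, 0.015, 0, 0, 0.45, -0.05, 0.015, 0, 0, 0.45, -0.05, 0.018, 0, 0, 0.45, 0, 0, 0, 0, 0.45, 0, 0, 0, 0, 0.45, 0, 0, 0, 0],
)

```text
time_s: 10.53
tcp_pos: [0.5094, -0.0326, 0.2008]
orientation: [-3.139, -0.001, 1.544]
force: [-0.1, -0.4, -0.5]
opening: 0.0616
gripper_force: 0.0
```

Run:
```python
from h import *
go([.512,-.0315,.0315],88.5)
```

```text
t 10.53 pos [ 0.5094 -0.0326  0.2008] yaw 88.48 turn -0.0002 shift [0.0024 0.0051 0.3386] F [-0.1 -0.4 -0.5] open 0.0616
```

jog_arm(
  plan=[0.45, 0.002, 0.005, 0.04, 0, 0.45, 0, 0, 0.05, 0, 0.45, 0, 0, 0.05, 0, 0.45, 0, 0, 0.05, 0, 0.45, 0, 0, 0.05, 0, 0.45, 0, 0, 0.05, 0, 0.45, 0, 0, 0.035, 0, 0.45, 0, 0, 0.014, 0, 0.45, 0, 0, 0, 0, 0.45, 0, 0, 0, 0],
)

```text
time_s: 11.37
tcp_pos: [0.5128, -0.0312, 0.033]
orientation: [-3.141, -0.0, 1.546]
force: [-0.5, -0.2, -0.3]
opening: 0.0617
gripper_force: 0.0
```

jog_arm(
  plan=[-0.3, 0, 0, 0, 0, -0.3, 0, 0, 0, 0, -0.3, 0, 0, 0, 0, -0.3, 0, 0, 0, 0, -0.3, 0, 0, 0, 0],
  grip_force=25,
)

```text
time_s: 11.78
tcp_pos: [0.5143, -0.0317, 0.0344]
orientation: [3.138, -0.001, 1.545]
force: [-1.2, 1.1, 6.2]
opening: 0.046
gripper_force: 26.1
```

jog_arm(
  plan=[-0.3, 0, 0, -0.01, 0, -0.3, 0, 0, -0.03, 0, -0.3, 0, 0, -0.05, 0, -0.3, 0, 0, -0.05, 0, -0.3, 0, 0, -0.05, 0, -0.3, 0, 0, -0.05, 0, -0.3, 0, 0, -0.05, 0, -0.3, 0, 0, -0.05, 0],
)

```text
time_s: 12.45
tcp_pos: [0.5125, -0.0321, 0.2043]
orientation: [-3.141, 0.0, 1.544]
force: [1.2, -0.1, -0.3]
opening: 0.0459
gripper_force: 25.8
```

Run:
```python
from h import *
go([.549,-.253,.2],91)
```

```text
t 12.45 pos [ 0.5125 -0.0321  0.2043] yaw 88.48 turn -0.021 shift [-0.443   0.0653  0.0086] F [ 1.2 -0.1 -0.3] open 0.0459
```

jog_arm(
  plan=[-0.3, 0, 0, 0, -0.021, -0.3, -0.03, 0.004, 0, 0, -0.3, -0.048, 0.007, 0, 0, -0.3, -0.048, 0.007, 0, 0, -0.3, -0.048, 0.007, 0, 0, -0.3, -0.048, 0.007, 0, 0, -0.3, -0.048, 0.007, 0, 0, -0.3, -0.048, 0.007, 0, 0, -0.3, -0.048, 0.007, 0, 0, -0.3, -0.048, 0.007, 0, 0, -0.3, -0.03, 0.006, 0, 0, -0.3, 0, 0, 0, 0],
)

```text
time_s: 13.45
tcp_pos: [0.5498, -0.2566, 0.2024]
orientation: [-3.141, 0.001, 1.585]
force: [-0.1, 0.6, -0.2]
opening: 0.0459
gripper_force: 25.8
```

jog_arm(
  plan=[-0.3, 0, 0, 0, 0, -0.3, 0, 0, 0, 0],
)

```text
time_s: 13.62
tcp_pos: [0.5495, -0.2528, 0.2027]
orientation: [-3.141, -0.001, 1.589]
force: [0.4, -0.7, 0.2]
opening: 0.0458
gripper_force: 25.8
```

Run:
```python
from h import *
go([.549,-.253,.106],91)
cv2.imwrite('pics/side2.png',arm.grab_frame('side'));im=arm.grab_frame('top');cv2.imwrite('pics/top2.png',im)
cv2.imwrite('pics/c5.png',np.vstack([cv2.resize(im[215:345,410:540],None,fx=3.5,fy=2.2),cv2.resize(cv2.imread('pics/side2.png')[200:400,220:420],(455,300))]))
```

```text
t 13.62 pos [ 0.5495 -0.2528  0.2027] yaw 91.02 turn 0.0002 shift [-0.0004 -0.0009  0.1934] F [ 0.4 -0.7  0.2] open 0.0458
```

View pics/c5.png

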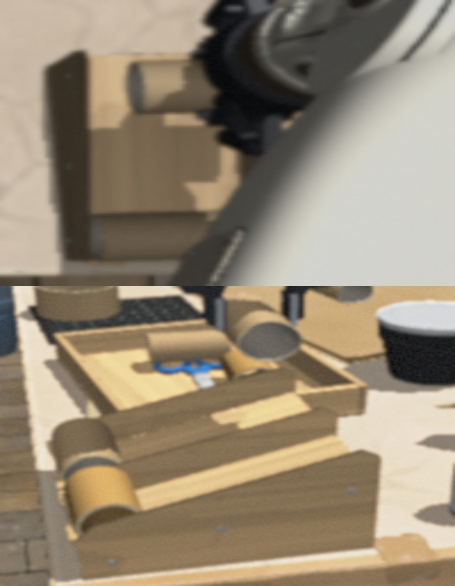

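The ring stands on the mat and core_a hangs level over the long lane. Lowering it.

jog_arm(
  plan=[-0.3, 0, 0, 0.03, 0, -0.3, 0, 0, 0.04, 0, -0.3, 0, 0, 0.04, 0, -0.3, 0, 0, 0.03, 0, -0.3, 0, 0, 0.02, 0, -0.3, 0, 0, 0.01, 0, -0.3, 0, 0, 0.01, 0, -0.3, 0, 0, 0.005, 0, -0.3, 0, 0, 0, 0],
)

```text
time_s: 14.47
tcp_pos: [0.5501, -0.2532, 0.1105]
orientation: [3.141, 0.0, 1.589]
force: [-0.8, 0.6, 0.3]
opening: 0.0462
gripper_force: 25.8
```

jog_arm(
  plan=[-0.3, 0, 0, 0.006, 0, -0.3, 0, 0, 0, 0],
)

```text
time_s: 14.63
tcp_pos: [0.5502, -0.2534, 0.1076]
orientation: [3.141, 0.0, 1.589]
force: [-0.7, -0.6, -0.3]
opening: 0.0458
gripper_force: 25.8
```

jog_arm(
  plan=[-0.3, 0, 0, 0.006, 0, -0.3, 0, 0, 0, 0, 0.4, 0, 0, 0, 0, 0.4, 0, 0, 0, 0, 0.4, 0, 0, 0, 0, 0.4, 0, 0, -0.01, 0, 0.4, 0, 0, -0.02, 0, 0.4, 0, 0, -0.04, 0, 0.4, 0, 0, -0.05, 0, 0.4, 0, 0, -0.05, 0, 0.4, 0, 0, -0.03, 0, 0.4, 0, 0, 0, 0],
)

```text
time_s: 15.63
tcp_pos: [0.5523, -0.2544, 0.2102]
orientation: [3.133, 0.004, 1.589]
force: [1.1, -0.0, 1.2]
opening: 0.0596
gripper_force: 0.0
```

Run:
```python
from h import *
go([.596,-.0245,.2],88.5)
```

```text
t 15.63 pos [ 0.5523 -0.2544  0.2102] yaw 91.02 turn 0.021 shift [0.4619 0.0753 0.0204] F [ 1.1 -0.   1.2] open 0.0596
```

jog_arm(
  plan=[0.45, 0, 0, 0, 0.021, 0.45, 0.03, 0.006, 0, 0, 0.45, 0.048, 0.008, 0, 0, 0.45, 0.048, 0.008, 0, 0, 0.45, 0.048, 0.008, 0, 0, 0.45, 0.048, 0.008, 0, 0, 0.45, 0.048, 0.008, 0, 0, 0.45, 0.048, 0.008, 0, 0, 0.45, 0.048, 0.008, 0, 0, 0.45, 0.048, 0.008, 0, 0, 0.45, 0.048, 0.008, 0, 0, 0.45, 0, 0, 0, 0],
)

```text
time_s: 16.63
tcp_pos: [0.595, -0.0182, 0.2036]
orientation: [-3.141, -0.002, 1.551]
force: [0.5, -0.4, 0.4]
opening: 0.0616
gripper_force: 0.0
```

jog_arm(
  plan=[0.45, 0, 0, 0, 0, 0.45, 0, 0, 0, 0],
)

```text
time_s: 16.8
tcp_pos: [0.5944, -0.0231, 0.2038]
orientation: [-3.14, 0.0, 1.546]
force: [-1.4, 0.8, 0.7]
opening: 0.0619
gripper_force: 0.0
```

Run:
```python
from h import *
go([.596,-.0245,.0315],88.5)
cv2.imwrite('pics/side3.png',arm.grab_frame('side'));im=arm.grab_frame('top');cv2.imwrite('pics/top3.png',im)
cv2.imwrite('pics/c6.png',np.vstack([cv2.resize(im[215:345,150:540],None,fx=1.9,fy=1.9),cv2.resize(cv2.imread('pics/side3.png')[200:400,220:480],(741,350))]))
```

```text
t 16.8 pos [ 0.5944 -0.0231  0.2038] yaw 88.56 turn 0.0005 shift [-0.0028  0.0032  0.3447] F [-1.4  0.8  0.7] open 0.0619
```

View pics/c6.png

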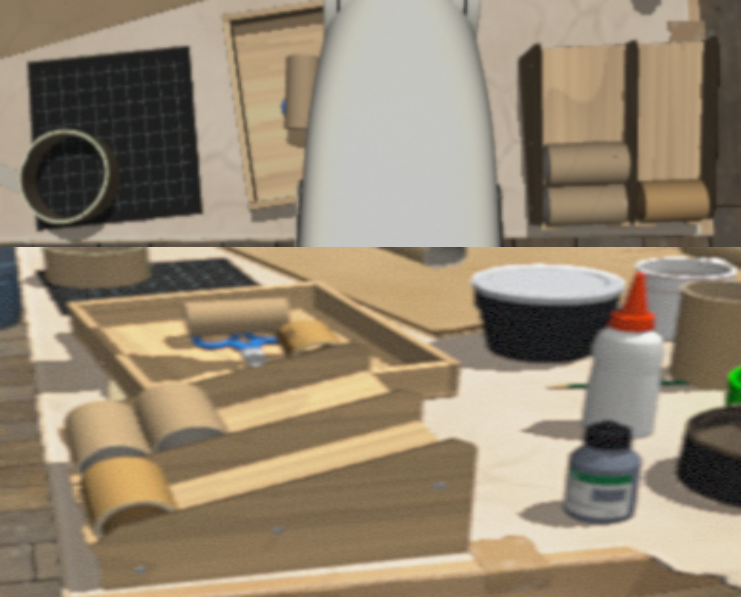

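Core_a has rolled down and queued behind the waiting long core. The ring's rim is centred at about (68,175) in the crop. I'll check its overhang in the next script, and pick core_b now.

jog_arm(
  plan=[0.45, -0.003, 0.003, 0.04, 0, 0.45, 0, 0, 0.05, 0, 0.45, 0, 0, 0.05, 0, 0.45, 0, 0, 0.05, 0, 0.45, 0, 0, 0.05, 0, 0.45, 0, 0, 0.05, 0, 0.45, 0, 0, 0.035, 0, 0.45, 0, 0, 0.02, 0, 0.45, 0, 0, 0, 0, 0.45, 0, 0, 0, 0],
)

```text
time_s: 17.73
tcp_pos: [0.5963, -0.0256, 0.0319]
orientation: [-3.141, 0.0, 1.544]
force: [0.1, 0.5, 1.0]
opening: 0.0619
gripper_force: 0.0
```

jog_arm(
  plan=[-0.3, 0, 0, 0, 0, -0.3, 0, 0, 0, 0, -0.3, 0, 0, 0, 0, -0.3, 0, 0, 0, 0, -0.3, 0, 0, 0, 0],
)

```text
time_s: 18.15
tcp_pos: [0.5979, -0.0251, 0.0336]
orientation: [3.138, 0.0, 1.545]
force: [-0.1, -1.7, 6.2]
opening: 0.0453
gripper_force: 26.0
```

jog_arm(
  plan=[-0.3, 0, 0, -0.01, 0, -0.3, 0, 0, -0.03, 0, -0.3, 0, 0, -0.05, 0, -0.3, 0, 0, -0.05, 0, -0.3, 0, 0, -0.05, 0, -0.3, 0, 0, -0.05, 0, -0.3, 0, 0, -0.05, 0, -0.3, 0, 0, -0.05, 0, -0.3, 0, 0, 0, 0],
)

```text
time_s: 18.9
tcp_pos: [0.599, -0.0248, 0.2081]
orientation: [3.132, -0.0, 1.545]
force: [0.4, -0.3, 1.4]
opening: 0.0458
gripper_force: 25.7
```

Run:
```python
from h import *
go([.549,-.350,.2],91)
c=lambda *p:[(150+a/1.9,215+b/1.9) for a,b in p]
print(ray('top',c((20,175),(116,175),(68,128),(68,224)),.062).round(4))
print('queued a ends', ray('top',c((548,163),(630,158)),.08).round(4), 'lane edges rear',ray('top',c((627,46),(704,42)),.0858).round(4))
```

```text
t 18.9 pos [ 0.599  -0.0248  0.2081] yaw 88.51 turn -0.0207 shift [-0.6485 -0.1114  0.0161] F [ 0.4 -0.3  1.4] open 0.0458
[[0.4577 0.3872 0.062 ]
 [0.4564 0.2771 0.062 ]
 [0.5107 0.3336 0.062 ]
 [0.4019 0.3305 0.062 ]]
queued a ends [[ 0.4637 -0.2105  0.08  ]
 [ 0.4682 -0.3017  0.08  ]] lane edges rear [[ 0.5936 -0.3036  0.0858]
 [ 0.5969 -0.39    0.0858]]
```

jog_arm(
  plan=[-0.3, 0, 0, 0, -0.021, -0.3, -0.03, -0.006, 0, 0, -0.3, -0.048, -0.008, 0, 0, -0.3, -0.048, -0.008, 0, 0, -0.3, -0.048, -0.008, 0, 0, -0.3, -0.048, -0.008, 0, 0, -0.3, -0.048, -0.008, 0, 0, -0.3, -0.048, -0.008, 0, 0, -0.3, -0.048, -0.008, 0, 0, -0.3, -0.048, -0.008, 0, 0, -0.3, -0.048, -0.008, 0, 0, -0.3, -0.048, -0.008, 0, 0],
)

```text
time_s: 19.9
tcp_pos: [0.5572, -0.2814, 0.2011]
orientation: [-3.14, -0.001, 1.589]
force: [-0.4, 0.1, -0.4]
opening: 0.0457
gripper_force: 25.7
```

jog_arm(
  plan=[-0.3, -0.048, -0.008, 0, 0, -0.3, -0.048, -0.008, 0, 0, -0.3, -0.045, -0.008, 0, 0, -0.3, 0, 0, 0, 0, -0.3, 0, 0, 0, 0, -0.3, 0, 0, 0, 0],
)

```text
time_s: 20.4
tcp_pos: [0.5469, -0.3507, 0.2012]
orientation: [-3.141, -0.001, 1.589]
force: [0.7, 0.1, 0.4]
opening: 0.0454
gripper_force: 25.7
```

Run:
```python
from h import *
go([.549,-.351,.106],91)
```

```text
t 20.4 pos [ 0.5469 -0.3507  0.2012] yaw 91.02 turn 0.0002 shift [-0.0007  0.0042  0.1903] F [0.7 0.1 0.4] open 0.0454
```

jog_arm(
  plan=[-0.3, 0, 0.004, 0.03, 0, -0.3, 0, 0, 0.04, 0, -0.3, 0, 0, 0.04, 0, -0.3, 0, 0, 0.03, 0, -0.3, 0, 0, 0.02, 0, -0.3, 0, 0, 0.01, 0, -0.3, 0, 0, 0.01, 0, -0.3, 0, 0, 0.008, 0, -0.3, 0, 0, 0, 0],
)

```text
time_s: 21.15
tcp_pos: [0.5493, -0.3511, 0.1077]
orientation: [3.142, -0.0, 1.589]
force: [0.6, 0.2, 0.4]
opening: 0.0461
gripper_force: 25.7
```

jog_arm(
  plan=[-0.3, 0, 0, 0.004, 0, -0.3, 0, 0, 0, 0],
)

```text
time_s: 21.32
tcp_pos: [0.5495, -0.3515, 0.1063]
orientation: [3.141, 0.001, 1.589]
force: [0.5, 0.6, -0.8]
opening: 0.0457
gripper_force: 25.7
```

jog_arm(
  plan=[-0.3, 0, 0, 0.003, 0, -0.3, 0, 0, 0, 0, 0.4, 0, 0, 0, 0, 0.4, 0, 0, 0, 0, 0.4, 0, 0, 0, 0, 0.4, 0, 0, -0.01, 0, 0.4, 0, 0, -0.02, 0, 0.4, 0, 0, -0.04, 0, 0.4, 0, 0, -0.05, 0, 0.4, 0, 0, -0.05, 0, 0.4, 0, 0, -0.03, 0, 0.4, 0, 0, 0, 0],
)

```text
time_s: 22.32
tcp_pos: [0.5514, -0.3527, 0.2106]
orientation: [3.133, 0.006, 1.589]
force: [1.1, -0.6, 0.4]
opening: 0.0597
gripper_force: 0.0
```

jog_arm(
  plan=[0.45, 0, 0, 0, 0.056, 0.45, 0, 0, 0, 0.056, 0.45, 0, 0, 0, 0.056, 0.45, 0, 0, 0, 0.056, 0.45, 0, 0, 0, 0.056, 0.45, 0, 0, 0, 0.056, 0.45, 0, 0, 0, 0.056, 0.45, 0, 0, 0, 0.056, 0.45, 0, 0, 0, 0.056, 0.45, 0, 0, 0, 0.056, 0.45, 0, 0, 0, 0.056, 0.45, 0, 0, 0, 0.056],
)

```text
time_s: 23.32
tcp_pos: [0.5489, -0.3511, 0.2039]
orientation: [-3.141, 0.001, 0.175]
force: [0.0, 0.2, -0.2]
opening: 0.062
gripper_force: 0.0
```

jog_arm(
  plan=[0.45, 0, 0, 0, 0.056, 0.45, 0, 0, 0, 0.047, 0.45, 0, 0, 0, 0],
)

```text
time_s: 23.57
tcp_pos: [0.549, -0.3511, 0.2039]
orientation: [-3.141, 0.001, -0.036]
force: [0.4, -0.4, 0.5]
opening: 0.0617
gripper_force: 0.0
```

Run:
```python
from h import *
go([.5505,.062,.2],-2)
```

```text
t 23.57 pos [ 0.549  -0.3511  0.2039] yaw -2.07 turn -0.0006 shift [-0.0258 -0.8259  0.0079] F [ 0.4 -0.4  0.5] open 0.0617
```

jog_arm(
  plan=[0.45, -0.002, -0.026, 0, 0, 0.45, -0.0015, -0.05, 0, 0, 0.45, -0.0015, -0.05, 0, 0, 0.45, -0.0015, -0.05, 0, 0, 0.45, -0.0015, -0.05, 0, 0, 0.45, -0.0015, -0.05, 0, 0, 0.45, -0.0015, -0.05, 0, 0, 0.45, -0.0015, -0.05, 0, 0, 0.45, -0.0015, -0.05, 0, 0, 0.45, -0.0015, -0.05, 0, 0, 0.45, -0.0015, -0.05, 0, 0, 0.45, -0.0015, -0.05, 0, 0],
)

```text
time_s: 24.57
tcp_pos: [0.5495, -0.0619, 0.2043]
orientation: [-3.142, 0.0, -0.032]
force: [0.7, -0.1, 0.2]
opening: 0.0617
gripper_force: 0.0
```

jog_arm(
  plan=[0.45, -0.0015, -0.05, 0, 0, 0.45, -0.0015, -0.05, 0, 0, 0.45, -0.0015, -0.05, 0, 0, 0.45, -0.0015, -0.05, 0, 0, 0.45, -0.0015, -0.05, 0, 0, 0.45, 0, 0, 0, 0, 0.45, 0, 0, 0, 0, 0.45, 0, 0, 0, 0],
)

```text
time_s: 25.23
tcp_pos: [0.5489, 0.022, 0.2052]
orientation: [-3.111, 0.0, 0.025]
force: [-0.1, -0.9, -0.5]
opening: 0.062
gripper_force: 0.0
```

Run:
```python
from h import *
go([.5505,.062,.041],-2)
cv2.imwrite('pics/side4.png',arm.grab_frame('side'));im=arm.grab_frame('top');cv2.imwrite('pics/top4.png',im)
cv2.imwrite('pics/c7.png',np.vstack([cv2.resize(im[215:345,150:540],None,fx=1.9,fy=1.9),cv2.resize(cv2.imread('pics/side4.png')[200:400,220:480],(741,350))]))
```

```text
t 25.23 pos [0.5489 0.022  0.2052] yaw 1.43 turn 0.0286 shift [ 0.0004 -0.0801  0.3284] F [-0.1 -0.9 -0.5] open 0.062
```

View pics/c7.png

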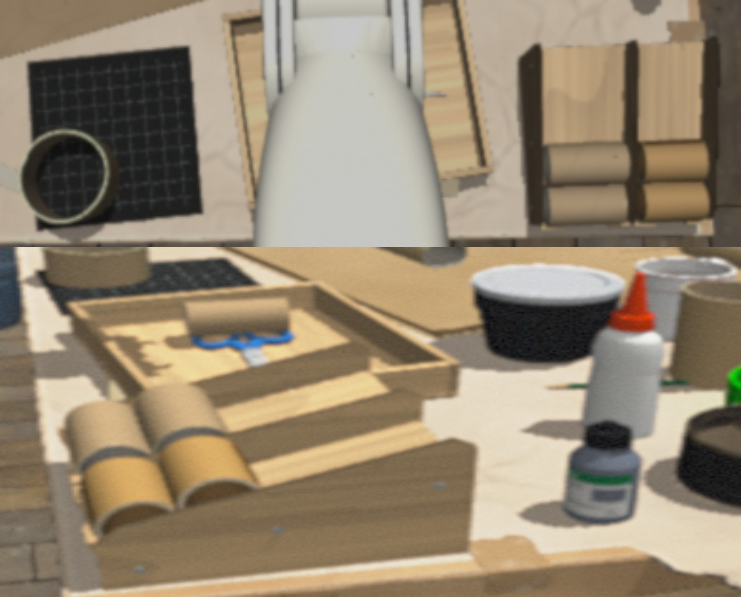

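Core_b has queued in the short lane. The arm stopped short at y=0.022 with a slight tilt, so I'll check the joints.

Run:
```python
from h import *
s=arm.observe(); print(s['joint_positions'].round(3), s['joint_vel'].round(3), s['orientation'].round(3))
```

```text
[0.023 0.355 0.072 1.289 0.031 3.14 ] [-0.002  0.    -0.    -0.002  0.003  0.003] [-3.111  0.     0.024]
```

J6 = J1 + π − yaw, so it is at its range end here. I'll grasp core_c a half turn round instead, at yaw 178°.

jog_arm(
  plan=[0.45, 0, 0, 0, -0.058, 0.45, 0, 0, 0, -0.058, 0.45, 0, 0, 0, -0.058, 0.45, 0, 0, 0, -0.058, 0.45, 0, 0, 0, -0.058, 0.45, 0, 0, 0, -0.058, 0.45, 0, 0, 0, -0.058, 0.45, 0, 0, 0, -0.058, 0.45, 0, 0, 0, -0.058, 0.45, 0, 0, 0, -0.058, 0.45, 0, 0, 0, -0.058, 0.45, 0, 0, 0, -0.058],
)

```text
time_s: 26.33
tcp_pos: [0.5489, 0.0219, 0.2052]
orientation: [-3.138, -0.031, 1.488]
force: [0.3, -0.4, -0.6]
opening: 0.0619
gripper_force: 0.0
```

jog_arm(
  plan=[0.45, 0, 0, 0, -0.058, 0.45, 0, 0, 0, -0.058, 0.45, 0, 0, 0, -0.058, 0.45, 0, 0, 0, -0.058, 0.45, 0, 0, 0, -0.058, 0.45, 0, 0, 0, -0.058, 0.45, 0, 0, 0, -0.058, 0.45, 0, 0, 0, -0.058, 0.45, 0, 0, 0, -0.058, 0.45, 0, 0, 0, -0.058, 0.45, 0, 0, 0, -0.058, 0.45, 0, 0, 0, -0.058],
)

```text
time_s: 27.33
tcp_pos: [0.5489, 0.0219, 0.2052]
orientation: [3.111, -0.007, 2.946]
force: [-0.0, 0.3, 1.0]
opening: 0.0618
gripper_force: 0.0
```

jog_arm(
  plan=[0.45, 0, 0, 0, -0.058, 0.45, 0, 0, 0, 0, 0.45, 0, 0, 0, 0],
)

```text
time_s: 27.58
tcp_pos: [0.5489, 0.0221, 0.2052]
orientation: [3.111, -0.004, 3.059]
force: [-0.0, 0.1, -0.7]
opening: 0.0618
gripper_force: 0.0
```

Run:
```python
from h import *
go([.5505,.062,.041],178); s=arm.observe(); print(s['joint_positions'].round(3), s['orientation'].round(3))
```

```text
t 27.58 pos [0.5489 0.0221 0.2052] yaw 175.24 turn -0.023 shift [-0.0005  0.0798  0.3284] F [-0.   0.1 -0.7] open 0.0618
[0.024 0.355 0.072 1.289 0.031 0.107] [ 3.111 -0.004  3.059]
```

The stop left a fixed tilt of 1.8°. That is harmless, but I'll use the full rotation matrix in the helper.

```bash
cat >> h.py <<'E'
from scipy.spatial.transform import Rotation as Ro
def go(xyz,yaw):
    s=arm.observe(); p=np.array(s['tcp_pos']); R=Ro.from_euler('xyz',s['orientation'])
    y0=s['orientation'][2]; d=(y0-np.radians(yaw)+np.pi)%(2*np.pi)-np.pi
    sh=(R*Ro.from_euler('z',d)).inv().apply(np.array(xyz)-p)/.5
    print('t',round(s['time_s'],2),'pos',p.round(4),'ori',np.degrees(s['orientation']).round(2),'turn',round(d*180/np.pi/120,4),'shift',sh.round(4),'F',np.round(s['force'],1),'open',round(s['opening'],4),'q6',s['joint_positions'][5].round(2))
E
python3 - <<'E'
from h import *
go([.5505,.062,.2],178);go([.5505,.062,.041],178)
E
```

```text
t 27.58 pos [0.5489 0.0221 0.2052] ori [178.23  -0.21 175.24] turn -0.023 shift [-0.0005  0.0795  0.0128] F [-0.   0.1 -0.7] open 0.0618 q6 0.11
t 27.58 pos [0.5489 0.0221 0.2052] ori [178.23  -0.21 175.24] turn -0.023 shift [-0.0012  0.0696  0.3307] F [-0.   0.1 -0.7] open 0.0618 q6 0.11
```

jog_arm(
  plan=[0.45, 0, 0, 0, -0.023, 0.45, 0, 0.035, 0, 0, 0.45, -0.001, 0.035, 0, 0, 0.45, 0, 0, 0.02, 0, 0.45, 0, 0, 0.04, 0, 0.45, 0, 0, 0.05, 0, 0.45, 0, 0, 0.05, 0, 0.45, 0, 0, 0.05, 0, 0.45, 0, 0, 0.05, 0, 0.45, 0, 0, 0.03, 0, 0.45, 0, 0, 0, 0, 0.45, 0, 0, 0, 0],
)

```text
time_s: 28.58
tcp_pos: [0.5492, 0.0616, 0.0603]
orientation: [3.111, -0.005, 3.109]
force: [0.6, 0.7, 0.0]
opening: 0.0618
gripper_force: 0.0
```

Run:
```python
from h import *
go([.5505,.062,.041],178)
```

```text
t 28.58 pos [0.5492 0.0616 0.0603] ori [178.25  -0.28 178.13] turn 0.0011 shift [-0.0027 -0.0003  0.0386] F [0.6 0.7 0. ] open 0.0618 q6 0.13
```

jog_arm(
  plan=[0.45, -0.002, 0, 0.02, 0, 0.45, 0, 0, 0.018, 0, 0.45, 0, 0, 0, 0, 0.45, 0, 0, 0, 0, -0.3, 0, 0, 0, 0, -0.3, 0, 0, 0, 0, -0.3, 0, 0, 0, 0, -0.3, 0, 0, 0, 0, -0.3, 0, 0, 0, 0],
)

```text
time_s: 29.33
tcp_pos: [0.5518, 0.0629, 0.0431]
orientation: [3.11, -0.001, 3.111]
force: [0.4, -0.1, 3.8]
opening: 0.0454
gripper_force: 25.8
```

jog_arm(
  plan=[-0.3, 0, 0, -0.01, 0, -0.3, 0, 0, -0.03, 0, -0.3, 0, 0, -0.05, 0, -0.3, 0, 0, -0.05, 0, -0.3, 0, 0, -0.05, 0, -0.3, 0, 0, -0.05, 0, -0.3, 0, 0, -0.05, 0, -0.3, 0, 0, -0.05, 0, -0.3, 0, 0, 0, 0],
)

```text
time_s: 30.08
tcp_pos: [0.5541, 0.0576, 0.2182]
orientation: [3.109, 0.008, 3.111]
force: [1.1, 0.5, 0.8]
opening: 0.0458
gripper_force: 25.7
```

jog_arm(
  plan=[-0.3, 0, 0, 0, -0.056, -0.3, 0, 0, 0, -0.056, -0.3, 0, 0, 0, -0.056, -0.3, 0, 0, 0, -0.056, -0.3, 0, 0, 0, -0.056, -0.3, 0, 0, 0, -0.056, -0.3, 0, 0, 0, -0.056, -0.3, 0, 0, 0, -0.056, -0.3, 0, 0, 0, -0.056, -0.3, 0, 0, 0, -0.056, -0.3, 0, 0, 0, -0.056, -0.3, 0, 0, 0, -0.056],
)

```text
time_s: 31.08
tcp_pos: [0.5509, 0.0575, 0.2117]
orientation: [3.133, 0.03, -1.759]
force: [0.3, 0.1, -0.1]
opening: 0.0459
gripper_force: 25.6
```

jog_arm(
  plan=[-0.3, 0, 0, 0, -0.056, -0.3, 0, 0, 0, -0.048, -0.3, 0, 0, 0, 0],
)

```text
time_s: 31.33
tcp_pos: [0.551, 0.0575, 0.2117]
orientation: [3.14, 0.031, -1.546]
force: [-0.4, 0.3, -0.6]
opening: 0.0458
gripper_force: 25.6
```

Run:
```python
from h import *
go([.549,-.253,.205],-89)
```

```text
t 31.33 pos [0.551  0.0575 0.2117] ori [179.92   1.78 -88.56] turn 0.0036 shift [ 0.6209  0.0148 -0.0058] F [-0.4  0.3 -0.6] open 0.0458 q6 -1.51
```

jog_arm(
  plan=[-0.3, 0.03, 0.001, 0, 0.0036, -0.3, 0.048, 0.001, 0, 0, -0.3, 0.05, 0.001, 0, 0, -0.3, 0.05, 0.001, 0, 0, -0.3, 0.05, 0.001, 0, 0, -0.3, 0.05, 0.001, 0, 0, -0.3, 0.05, 0.001, 0, 0, -0.3, 0.05, 0.001, 0, 0, -0.3, 0.05, 0.001, 0, 0, -0.3, 0.05, 0.001, 0, 0, -0.3, 0.05, 0.002, 0, 0, -0.3, 0.05, 0.002, 0, 0],
)

```text
time_s: 32.33
tcp_pos: [0.5487, -0.2325, 0.2028]
orientation: [3.14, 0.032, -1.558]
force: [0.9, -0.1, -0.6]
opening: 0.0459
gripper_force: 25.6
```

jog_arm(
  plan=[-0.3, 0.046, 0.001, 0, 0, -0.3, 0, 0, 0, 0, -0.3, 0, 0, 0, 0],
)

```text
time_s: 32.58
tcp_pos: [0.5485, -0.2554, 0.2018]
orientation: [3.14, 0.032, -1.559]
force: [-1.0, 0.7, -0.8]
opening: 0.0461
gripper_force: 25.7
```

Run:
```python
from h import *
go([.549,-.254,.106],-89)
```

```text
t 32.58 pos [ 0.5485 -0.2554  0.2018] ori [179.9    1.84 -89.34] turn -0.0028 shift [ 0.0033 -0.0014  0.1916] F [-1.   0.7 -0.8] open 0.0461 q6 -2.03
```

jog_arm(
  plan=[-0.3, 0.003, -0.001, 0.03, 0, -0.3, 0, 0, 0.04, 0, -0.3, 0, 0, 0.04, 0, -0.3, 0, 0, 0.03, 0, -0.3, 0, 0, 0.02, 0, -0.3, 0, 0, 0.01, 0, -0.3, 0, 0, 0.01, 0, -0.3, 0, 0, 0.008, 0, -0.3, 0, 0, 0, 0],
)

```text
time_s: 33.33
tcp_pos: [0.5495, -0.2528, 0.1085]
orientation: [3.141, 0.031, -1.555]
force: [-0.9, -0.5, 1.1]
opening: 0.0454
gripper_force: 25.7
```

jog_arm(
  plan=[-0.3, 0, 0, 0.004, 0, -0.3, 0, 0, 0, 0],
)

```text
time_s: 33.5
tcp_pos: [0.5498, -0.2531, 0.107]
orientation: [-3.141, 0.031, -1.555]
force: [0.4, -0.7, -0.1]
opening: 0.0461
gripper_force: 25.7
```

jog_arm(
  plan=[-0.3, 0, 0, 0.003, 0, -0.3, 0, 0, 0, 0, 0.4, 0, 0, 0, 0, 0.4, 0, 0, 0, 0, 0.4, 0, 0, 0, 0, 0.4, 0, 0, -0.01, 0, 0.4, 0, 0, -0.02, 0, 0.4, 0, 0, -0.04, 0, 0.4, 0, 0, -0.05, 0, 0.4, 0, 0, -0.05, 0, 0.4, 0, 0, -0.03, 0, 0.4, 0, 0, 0, 0],
)

```text
time_s: 34.5
tcp_pos: [0.5519, -0.2572, 0.2108]
orientation: [-3.133, 0.027, -1.555]
force: [-0.3, -0.4, 0.4]
opening: 0.0596
gripper_force: 0.0
```

jog_arm(
  plan=[0.4, 0, 0, 0, 0, 0.4, 0, 0, 0, 0],
)

```text
time_s: 34.67
tcp_pos: [0.5492, -0.2558, 0.2046]
orientation: [3.14, 0.032, -1.555]
force: [-0.0, -0.5, -0.5]
opening: 0.0597
gripper_force: 0.0
```

Run:
```python
from h import *
go([.552,-.0055,.2],-92)
im=arm.grab_frame('top');cv2.imwrite('pics/top5.png',im);cv2.imwrite('pics/side5.png',arm.grab_frame('side'))
cv2.imwrite('pics/c8.png',np.vstack([cv2.resize(im[195:340,255:420],None,fx=2.4,fy=2.4,interpolation=2),cv2.resize(cv2.imread('pics/side5.png')[200:400,220:420],(396,250))]))
```

```text
t 34.67 pos [ 0.5492 -0.2558  0.2046] ori [179.93   1.81 -89.08] turn 0.0243 shift [-0.5     0.0118  0.0249] F [-0.  -0.5 -0.5] open 0.0597 q6 -2.04
```

View pics/c8.png

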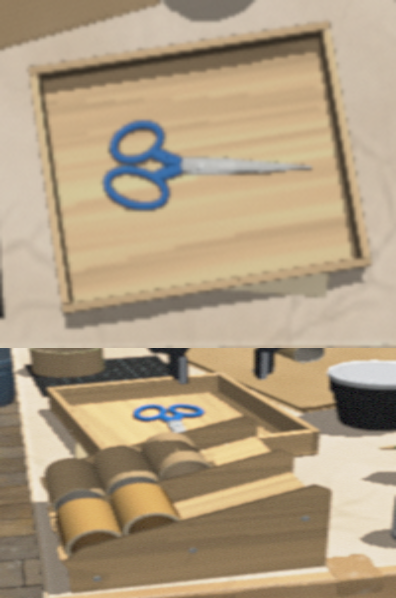

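All three long-lane cores are queued and the scissors are clear: loops at crop x 104 and y 120–211, tip at (312,168).

Run:
```python
from h import *
im=cv2.imread('pics/top5.png').astype(int); b,g,r=im[...,0],im[...,1],im[...,2]
m=((b-r>40)).astype(np.uint8); m[:,:290]=0;m[:,345:]=0;m[:230]=0;m[:300]*=1;m[300:]=0
u=cv2.findNonZero(m).reshape(-1,2); P=ray('top',u,.012); print('loops',P.min(0).round(4),P.max(0).round(4))
c=lambda *p:[(255+a/2.4,195+b/2.4) for a,b in p]
print(ray('top',c((182,165),(200,166),(260,167),(312,168)),.010).round(4))
go([.552,-.006,.02],-92)
```

```text
loops [0.514  0.0187 0.012 ] [0.5946 0.0896 0.012 ]
[[ 5.532e-01  1.690e-02  1.000e-02]
 [ 5.521e-01 -2.000e-04  1.000e-02]
 [ 5.504e-01 -5.720e-02  1.000e-02]
 [ 5.488e-01 -1.066e-01  1.000e-02]]
t 34.77 pos [ 0.5488 -0.2556  0.2036] ori [179.83   1.86 -89.08] turn 0.0243 shift [-0.4871  0.0092  0.3832] F [-0.2  0.1 -0.4] open 0.0594 q6 -2.04
```

jog_arm(
  plan=[-0.35, 0, 0, 0, 0.0243, -0.35, -0.04, 0.001, 0.002, 0, -0.35, -0.046, 0.001, 0.002, 0, -0.35, -0.05, 0.001, 0.002, 0, -0.35, -0.05, 0.001, 0.002, 0, -0.35, -0.05, 0.001, 0.002, 0, -0.35, -0.05, 0.001, 0.002, 0, -0.35, -0.05, 0.001, 0.002, 0, -0.35, -0.05, 0.001, 0.002, 0, -0.35, -0.05, 0.001, 0.002, 0, -0.35, -0.05, 0.001, 0.002, 0, -0.35, 0, 0, 0, 0],
)

```text
time_s: 35.77
tcp_pos: [0.5521, -0.0087, 0.2013]
orientation: [3.137, 0.033, -1.601]
force: [-0.0, -0.7, 0.2]
opening: 0.0277
gripper_force: 0.0
```

jog_arm(
  plan=[-0.35, 0, 0, 0.03, 0, -0.35, 0, 0, 0.04, 0, -0.35, 0, 0, 0.05, 0, -0.35, 0, 0, 0.05, 0, -0.35, 0, 0, 0.05, 0, -0.35, 0, 0, 0.05, 0, -0.35, 0, 0, 0.03, 0, -0.35, 0, 0, 0, 0, -0.35, 0, 0, 0, 0],
)

```text
time_s: 36.52
tcp_pos: [0.5514, -0.0085, 0.0512]
orientation: [3.136, 0.031, -1.606]
force: [-0.1, -0.5, -0.4]
opening: 0.0277
gripper_force: 0.0
```

Run:
```python
from h import *
go([.552,-.0065,.0155],-92)
```

```text
t 36.52 pos [ 0.5514 -0.0085  0.0512] ori [179.65   1.77 -92.03] turn -0.0002 shift [-0.0018 -0.0014  0.0716] F [-0.1 -0.5 -0.4] open 0.0277 q6 -1.57
```

jog_arm(
  plan=[-0.35, -0.002, -0.001, 0.03, 0, -0.35, 0, 0, 0.02, 0, -0.35, 0, 0, 0.01, 0, -0.35, 0, 0, 0.006, 0, -0.35, 0, 0, 0, 0, -0.35, 0, 0, 0, 0],
)

```text
time_s: 37.02
tcp_pos: [0.5536, -0.0062, 0.0201]
orientation: [3.14, 0.031, -1.606]
force: [0.3, -0.5, 0.2]
opening: 0.0277
gripper_force: 0.0
```

jog_arm(
  plan=[-0.35, 0, 0, 0.003, 0, -0.35, 0, 0, 0, 0],
)

```text
time_s: 37.18
tcp_pos: [0.5537, -0.0061, 0.0186]
orientation: [3.14, 0.031, -1.606]
force: [0.0, -0.3, 0.4]
opening: 0.0274
gripper_force: 0.0
```

jog_arm(
  plan=[-1, 0, 0, 0, 0, -1, 0, 0, 0, 0, -1, 0, 0, 0, 0, -1, 0, 0, 0, 0],
  grip_force=40,
)

```text
time_s: 37.52
tcp_pos: [0.5539, -0.0061, 0.0187]
orientation: [3.141, 0.031, -1.606]
force: [-0.1, 0.5, 2.4]
opening: 0.0128
gripper_force: 39.1
```

jog_arm(
  plan=[-0.35, 0, 0, 0, 0, -0.35, 0, 0, 0, 0, -0.35, 0, 0, 0.005, 0, -0.35, 0, 0, 0.003, 0, -0.35, 0, 0, 0, 0, -1, 0, 0, 0, 0, -1, 0, 0, 0, 0, -1, 0, 0, 0, 0, -1, 0, 0, 0, 0],
)

```text
time_s: 38.27
tcp_pos: [0.554, -0.0059, 0.0147]
orientation: [3.141, 0.031, -1.606]
force: [0.4, -0.2, 3.8]
opening: 0.014
gripper_force: 39.6
```

jog_arm(
  plan=[-1, 0, 0, -0.004, 0, -1, 0, 0, -0.01, 0, -1, 0, 0, -0.016, 0, -1, 0, 0, -0.03, 0, -1, 0, 0, -0.03, 0, -1, 0, 0, 0, 0],
)

```text
time_s: 38.77
tcp_pos: [0.5554, -0.0074, 0.0622]
orientation: [-3.139, 0.031, -1.606]
force: [0.3, 0.1, -0.6]
opening: 0.0139
gripper_force: 39.0
```

Run:
```python
from h import *
go([.5077,.2469,.15],-176)
cv2.imwrite('pics/side6.png',arm.grab_frame('side'))
im=cv2.imread('pics/side6.png').astype(int); b,r=im[...,0],im[...,2]
m=((b-r>60)).astype(np.uint8); m[:, :250]=0; m[:,380:]=0; m[:200]=0; m[330:]=0
u=cv2.findNonZero(m).reshape(-1,2); print(u.min(0),u.max(0), proj('side',[[.554,.06,.012],[.554,.06,.07]]).round())
```

```text
t 38.77 pos [ 0.5554 -0.0074  0.0622] ori [-179.84    1.79  -92.  ] turn 0.7 shift [ 0.0587  0.5193 -0.16  ] F [ 0.3  0.1 -0.6] open 0.0139 q6 -1.57
[288 227] [323 238] [[303. 251.]
 [302. 228.]]
```

jog_arm(
  plan=[-1, 0, 0, -0.03, 0, -1, 0, 0, -0.04, 0, -1, 0, 0, -0.04, 0, -1, 0, 0, -0.04, 0, -1, 0, 0, -0.03, 0, -1, 0, 0, 0, 0],
)

```text
time_s: 39.32
tcp_pos: [0.5552, -0.0103, 0.1517]
orientation: [-3.139, 0.031, -1.606]
force: [-0.5, 0.3, -1.1]
opening: 0.0141
gripper_force: 39.1
```

jog_arm(
  plan=[-1, 0, 0, 0, 0.05, -1, 0, 0, 0, 0.05, -1, 0, 0, 0, 0.05, -1, 0, 0, 0, 0.05, -1, 0, 0, 0, 0.05, -1, 0, 0, 0, 0.05, -1, 0, 0, 0, 0.05, -1, 0, 0, 0, 0.05, -1, 0, 0, 0, 0.05, -1, 0, 0, 0, 0.05, -1, 0, 0, 0, 0.05, -1, 0, 0, 0, 0.05],
)

```text
time_s: 40.32
tcp_pos: [0.5523, -0.0101, 0.1469]
orientation: [3.11, 0.004, -2.868]
force: [-0.0, -0.8, -1.3]
opening: 0.0135
gripper_force: 39.1
```

jog_arm(
  plan=[-1, 0, 0, 0, 0.05, -1, 0, 0, 0, 0.05, -1, 0, 0, 0, 0, -1, 0, 0, 0, 0],
)

```text
time_s: 40.65
tcp_pos: [0.5526, -0.01, 0.1475]
orientation: [3.11, -0.001, -3.069]
force: [0.8, -0.6, 0.2]
opening: 0.0138
gripper_force: 39.1
```

Run:
```python
from h import *
go([.508,.247,.15],-176)
```

```text
t 40.65 pos [ 0.5526 -0.01    0.1475] ori [ 1.7820e+02 -8.0000e-02 -1.7584e+02] turn 0.0013 shift [0.0531 0.5189 0.0115] F [ 0.8 -0.6  0.2] open 0.0138 q6 -0.11
```

jog_arm(
  plan=[-1, 0.002, 0.02, 0, 0, -1, 0.004, 0.04, 0, 0, -1, 0.005, 0.046, 0.001, 0, -1, 0.005, 0.046, 0.001, 0, -1, 0.005, 0.046, 0.001, 0, -1, 0.005, 0.046, 0.001, 0, -1, 0.005, 0.046, 0.001, 0, -1, 0.005, 0.046, 0.001, 0, -1, 0.005, 0.046, 0.001, 0, -1, 0.005, 0.046, 0.001, 0, -1, 0.005, 0.046, 0.001, 0, -1, 0.004, 0.04, 0, 0],
)

```text
time_s: 41.65
tcp_pos: [0.507, 0.2464, 0.1522]
orientation: [3.11, 0.0, -3.069]
force: [-0.2, -0.1, -1.7]
opening: 0.0135
gripper_force: 39.1
```

jog_arm(
  plan=[-1, 0, 0, 0, 0, -1, 0, 0, 0, 0, -1, 0, 0, 0, 0],
)

```text
time_s: 41.9
tcp_pos: [0.5076, 0.2444, 0.1523]
orientation: [3.111, 0.001, -3.07]
force: [0.6, -0.7, -1.1]
opening: 0.0139
gripper_force: 39.1
```

Run:
```python
from h import *
go([.508,.247,.013],-176)
for n in('top','side'): cv2.imwrite(f'pics/{n}7.png',arm.grab_frame(n))
a=cv2.imread('pics/top7.png')[215:345,140:300]; b=cv2.imread('pics/side7.png')[160:290,200:360]
cv2.imwrite('pics/c9.png',cv2.resize(np.hstack([a,b]),None,fx=2.5,fy=2.5,interpolation=2))
```

```text
t 41.9 pos [0.5076 0.2444 0.1523] ori [ 1.7824e+02  3.0000e-02 -1.7592e+02] turn 0.0007 shift [-0.001  -0.0034  0.2786] F [ 0.6 -0.7 -1.1] open 0.0139 q6 0.36
```

View pics/c9.png

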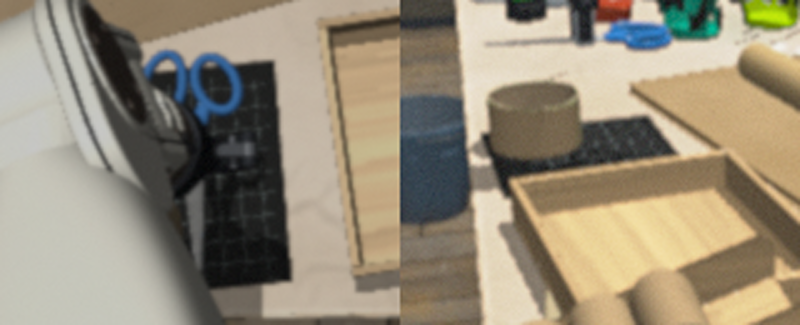

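The scissors hang level with loops at +x and points toward the robot. The ring stands flat on the mat. Lowering the scissors.

jog_arm(
  plan=[-1, -0.001, -0.003, 0.03, 0, -1, 0, 0, 0.04, 0, -1, 0, 0, 0.05, 0, -1, 0, 0, 0.05, 0, -1, 0, 0, 0.04, 0, -1, 0, 0, 0.03, 0, -1, 0, 0, 0.016, 0, -1, 0, 0, 0.01, 0, -1, 0, 0, 0, 0, -1, 0, 0, 0, 0],
)

```text
time_s: 42.83
tcp_pos: [0.5093, 0.2469, 0.0203]
orientation: [3.11, 0.002, -3.072]
force: [-0.1, -0.3, -0.9]
opening: 0.014
gripper_force: 39.1
```

jog_arm(
  plan=[-1, 0, 0, 0.004, 0, -1, 0, 0, 0.002, 0, -1, 0, 0, 0, 0],
)

```text
time_s: 43.08
tcp_pos: [0.509, 0.2473, 0.0173]
orientation: [3.11, 0.002, -3.072]
force: [0.3, 0.1, -0.7]
opening: 0.0139
gripper_force: 39.1
```

jog_arm(
  plan=[-1, 0, 0, 0.002, 0, -1, 0, 0, 0, 0],
)

```text
time_s: 43.25
tcp_pos: [0.5087, 0.2473, 0.0159]
orientation: [3.11, 0.001, -3.072]
force: [-0.2, -0.6, -0.1]
opening: 0.014
gripper_force: 39.1
```

jog_arm(
  plan=[-1, 0, 0, 0.003, 0, -1, 0, 0, 0, 0],
)

```text
time_s: 43.42
tcp_pos: [0.5086, 0.2472, 0.014]
orientation: [3.11, 0.001, -3.072]
force: [1.1, 0.2, -0.7]
opening: 0.0142
gripper_force: 39.0
```

jog_arm(
  plan=[-1, 0, 0, 0.003, 0, -1, 0, 0, 0, 0],
)

```text
time_s: 43.58
tcp_pos: [0.5087, 0.2473, 0.0126]
orientation: [3.111, 0.001, -3.072]
force: [0.3, -1.0, -0.3]
opening: 0.0137
gripper_force: 39.0
```

jog_arm(
  plan=[-1, 0, 0, 0.002, 0, -1, 0, 0, 0, 0],
)

```text
time_s: 43.75
tcp_pos: [0.5088, 0.2474, 0.0119]
orientation: [3.11, 0.002, -3.072]
force: [-1.0, -0.1, 1.0]
opening: 0.0142
gripper_force: 39.1
```

Contact is just beginning. Release, lift and back away.

jog_arm(
  plan=[-0.5, 0, 0, 0, 0, -0.35, 0, 0, 0, 0, -0.35, 0, 0, 0, 0, -0.35, 0, 0, 0, 0, -0.35, 0, 0, -0.005, 0, -0.35, 0, 0, -0.01, 0, -0.35, 0, 0, -0.02, 0, -0.35, 0, 0, -0.04, 0, -0.35, 0, 0, -0.05, 0, -0.35, 0, 0, -0.05, 0, -0.35, 0, 0, -0.05, 0, -0.35, 0, 0, -0.05, 0],
)

```text
time_s: 44.75
tcp_pos: [0.5088, 0.2429, 0.1515]
orientation: [3.11, 0.002, -3.072]
force: [0.5, 0.5, -0.9]
opening: 0.0278
gripper_force: 0.0
```

jog_arm(
  plan=[-0.35, 0, 0, -0.05, 0, -0.35, 0, 0, -0.05, 0, -0.35, 0, -0.05, 0, 0, -0.35, 0, -0.05, 0, 0, -0.35, 0, -0.05, 0, 0, -0.35, 0, -0.05, 0, 0, -0.35, 0, -0.05, 0, 0, -0.35, 0, -0.05, 0, 0, -0.35, 0, -0.05, 0, 0, -0.35, 0, -0.05, 0, 0, -0.35, 0, -0.03, 0, 0, -0.35, 0, 0, 0, 0],
)

```text
time_s: 45.75
tcp_pos: [0.524, 0.0242, 0.1934]
orientation: [3.112, 0.002, -3.076]
force: [-0.1, 0.5, 0.3]
opening: 0.0276
gripper_force: 0.0
```

Run:
```python
from h import *
for n in('top','side'): cv2.imwrite(f'pics/{n}8.png',arm.grab_frame(n))
a=cv2.imread('pics/top8.png')[215:345,140:540]; b=cv2.imread('pics/side8.png')[170:370,200:470]
cv2.imwrite('pics/c10.png',np.vstack([cv2.resize(a,(760,247)),cv2.resize(b,(472,350))  if 0 else cv2.copyMakeBorder(cv2.resize(b,(472,350)),0,0,0,288,0)]))
im=cv2.imread('pics/top8.png').astype(int); m=((im[...,0]-im[...,2])>40).astype(np.uint8); m[:,:160]=0;m[:,260:]=0;m[:225]=0;m[340:]=0
u=cv2.findNonZero(m).reshape(-1,2); P=ray('top',u,.01); print(P.min(0).round(4),P.max(0).round(4)); print(arm.observe()['tcp_pos'])
```

```text
[0.5305 0.2113 0.01  ] [0.6024 0.2967 0.01  ]
[0.52391437 0.02667829 0.19328576]
```

View pics/c10.png

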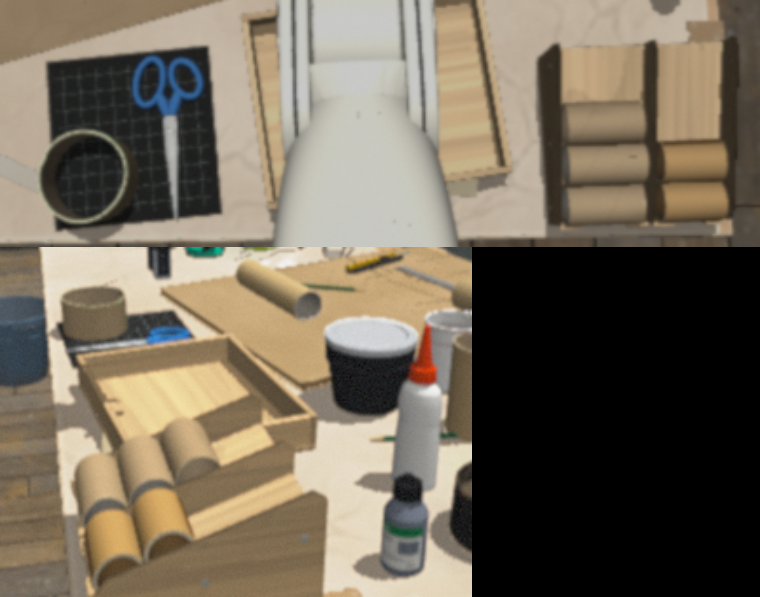

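The scissors lie flat inside the mat beside the ring, all cores are queued in their lanes, and the bystanders have not moved. Handing in.

```bash
python3 -c "
from station import arm
print(arm.job_done())"
```

```text
the job is handed in; nothing more can be done
None
```

I handed the job in at about 46 s: the three cores are queued in their feeder lanes, the ring stands on the mat with the scissors flat beside it, and the bottles and tub were left alone.

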